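Uncover the oblong junction box

TASK

Of the two grey junction boxes on the worktop, open the oblong one: take its white cover plate by the grip, lift it straight up off the two pins, carry it over and lay it flat, grip upward, on the middle of the flat black carton. Set it down, do not drop it, and leave the cover of the square box where it is.

Things in the scene. Friction and masses are not known exactly. Their poses are not given: they have to be found in the camera images.
- cover_oblong: white oblong plate 130 (x) x 90 (y) x 5 mm, about 150 g, loose on the oblong box. Grip rib on its middle: 50 mm long along x, 14 mm wide along y, top 32.5 mm above the plate's underside. Two 13 mm holes at x = +-52 mm, with 3.5 mm play round the box's pins. Origin: centre of the underside, z up; half a turn about z makes no difference.
- housing_oblong: grey oblong junction box, fixed, 130 (x) x 90 (y) x 45 mm high, cable entries 8 mm proud on both long sides. Two upright 6 mm steel pins at x = +-52 mm rise 12 mm above the rim, 7 mm above the seated cover's top face. The cover's underside rests on the rim, 45 mm up. Origin: centre of the underside, z up.
- cover_square: white square cover plate, 90 x 90 x 5 mm, with the same grip rib, on the square grey junction box (fixed, 90 x 90 x 45 mm, the same pins); to be left where it is. Origin: centre of the underside, z up.
- carton: flat black carton, fixed, 154 (x) x 200 (y) x 29 mm high, with a flat top. Origin: centre of the underside on the worktop, z up. The two boxes and the carton stand side by side in any order, 0.24 m or more between centres; small things up to 28 mm high lie between them.

How it is judged:
By the outcome, as a careful person would: the job done as asked, in the order asked, and still so for the second after the job is handed in, with the robot touching nothing.
It also fails if it takes over 40 s, if anything falls off the work surface, if the arm or the gripper's body presses on something with over 40 N, if the wrist force passes 120 N, or if a joint passes its speed limit or range.

ROBOT

A 6-joint arm with a two-finger parallel gripper is mounted at the origin on a cart in front of the work surface, level with it; the furniture and walls round the work are solid. World frame = base frame: x ahead of the robot, y to its left, z up, the work surface at z = 0. Lengths are in m, angles in rad, forces in N, time in s.
With the tool pointing down it reaches from about 0.3 to 0.875 m from the base axis. Payload 6.4 kg.
Tool frame: the origin (TCP) lies at the very end of the fingers, on their centre line; the grasp point (between the pads) lies 19 mm behind it; z points along the fingers, y is the line along which they close (so a half turn about z gives the same grasp; the last joint's range is limited). The gripper opens to 85 mm and grips with 20 to 120 N. Pads are 22 mm wide; open, the fingers measure 114 mm over their backs; the gripper's body (76 mm by 85 mm) begins 54 mm behind the grasp point. The pads swing forward as they close: fully open they stand 13 mm farther back than shut.
Start: joints at [-1.483, 0.181, 1.607, -0, 1.354, -0.206], TCP at [0.167, -0.55, 0.231] pointing down, gripper open.
Joint ranges: [-2.99, 2.99], [-0.89, 2.07], [0.3, 2.58], [-1.14, 4.28], [0, 2.63], [-3.12, 3.12]. Speed limits (rad/s): [2.57, 2.57, 3.01, 3.14, 3.14, 3.14].

INTERFACE

Orientations are given as a unit quaternion [w, x, y, z].
In Python, from bench import ctrl, viewer, sensors, job gives the robot as it stands (ctrl), with the cameras (viewer), the readings (sensors) and the job (job).
- The arm moves only by the tool send_path, called after ">>>" as name(argument=value, ...) on one line, values as JSON. Schema: {"type":"object","properties":{"deltas":{"type":"array","items":{"type":"object","properties":{"trans":{"type":"array","items":{"type":"number"},"minItems":3,"maxItems":3},"r":{"type":"array","items":{"type":"number"},"minItems":3,"maxItems":3},"jaw":{"type":"number"}},"additionalProperties":false,"required":["jaw"]},"minItems":1,"maxItems":10},"only":{"type":"string"},"quiet":{"type":"boolean"},"lines":{"type":"string"}},"required":["deltas"],"additionalProperties":false}. deltas is a list of rows, 1 to 10 of them, each an object with the fields trans (a list: dx, dy, dz in shares of 1 m (1.0 is 1 m)), r (a list: a rotation vector rx, ry, rz in normalised numbers (1 is 2 pi rad)), jaw (the opening from 0.0 (shut) to 1.0 (fully open)); a field left out counts as zero (the opening has to be given); each row is the pose to reach, as a shift and turn from the pose commanded when the call began, along the tool's axes at that moment; what a row does not reach only later rows make up. A row lasts 1/8 s, in which the tool goes at most 0.0625 m and 0.188 rad, less where a joint would pass 70% of its speed; a pose out of reach is approached as far as the arm can. The fingers move at their own pace and stop on an object; the grip force is fixed at half the most. Time passes only in rows, so rows that do not move let the fingers close. The tool returns the time, the measured TCP pose, the force, the opening and the grip force at its end. only (a regular expression) keeps the lines of the reply that match it, lines (a string "A,B") keeps lines A to B, and quiet returns only ok. No shift or turn number may pass 1 either way. Input that does not fit is refused with a message, and nothing moves.
- sensors.get_obs(): the state, without advancing time (a new reading comes with each control period).
- viewer.camera(name): name is "side" or "top" or "wrist"; returns the picture (480x640x3 uint8, blue, green, red); there is no depth.
- viewer.camera_params(name): a dict with "fovy" (degrees; the focal length in pixels is half the picture's height over the tangent of half this angle, whatever the lens; pixels are square), "cx", "cy" (the principal point, pixels), "dist" ([k1, k2, p1, p2, k3] as OpenCV has them; the pictures are not rectified), "view" (4x4, takes a point from world to camera coordinates). Camera axes: x right, y up, looking along -z (the intrinsics and any distortion apply to the point x, -y, -z); pixel columns grow to the right and rows downward; lengths in m; the calibration is good to about 2 mm. A picture is of the moment at which its call begins: read the wrist's pose just before it. camera_params takes no time and is no camera call; for the wrist camera it gives the pose at the moment of the call.
- job.hand_in(): hands the job in; it is judged then, once.
The state is a dict: "time_s": time; "q": joint angles; "dq": joint speeds; "joint_efforts": joint torques, N m; "eef_pos": TCP position; "eef_rot": TCP orientation; "wrist_force": force on the tool from outside, world axes, zero at the start; "torque": the same for the moment, N m; "opening": opening from 0.0 (shut) to 1.0 (fully open); "grasp_force": force on a finger pad.
Only numpy, scipy, OpenCV 4.12 (cv2) and the standard library are available. Lean on these libraries where they do the work, as an engineer would, in place of code of your own. Each camera call takes 0.05 s, during which the arm holds its last target. There are 200 camera calls.

## Working session

There is one attempt and no reset: what is moved stays moved. The work goes in short steps, Python scripts to look and compute and a tool call to move; the robot and the scene stay as the last step left them, time stands still between calls to the robot, and variables do not carry over. Pictures are saved under pics/ and viewed, at most 10 in all, crops included, and the job is handed in when it is done.

```bash
ls; mkdir -p pics
```

Create h.py:
```python
import numpy as np, cv2
from bench import ctrl, viewer, sensors, job
def K(p):
    f=240/np.tan(np.radians(p["fovy"])/2); return np.array([[f,0,p["cx"]],[0,f,p["cy"]],[0,0,1.]])
def ray(p,uv):
    n=cv2.undistortPoints(np.array(uv,float).reshape(-1,1,2),K(p),np.array(p["dist"],float)).reshape(-1,2)
    V=np.array(p["view"]);d=np.c_[n[:,0],-n[:,1],-np.ones(len(n))]
    return -V[:3,:3].T@V[:3,3], d@V[:3,:3]
def atz(p,uv,z):
    c,d=ray(p,uv); return c+d*((z-c[2])/d[:,2])[:,None]
def tri(views): # [(p,uv)]
    A=np.zeros((3,3));b=np.zeros(3)
    for p,uv in views:
        c,d=ray(p,[uv]);d=d[0]/np.linalg.norm(d[0]);M=np.eye(3)-np.outer(d,d);A+=M;b+=M@c
    return np.linalg.solve(A,b)
def proj(p,X):
    V=np.array(p["view"]);c=np.atleast_2d(X)@V[:3,:3].T+V[:3,3];c=c*[1,-1,-1]
    return cv2.projectPoints(c,np.zeros(3),np.zeros(3),K(p),np.array(p["dist"],float))[0].reshape(-1,2)
```

Run:
```python
from h import *
for n in ("top","side"):
    cv2.imwrite(f"pics/{n}0.png",viewer.camera(n)); p=viewer.camera_params(n)
    V=np.array(p["view"]);print(n,p["fovy"],p["cx"],p["cy"],p["dist"],(-V[:3,:3].T@V[:3,3]).round(3),V[:3,:3].round(2).tolist())
print(sensors.get_obs()["eef_rot"],sensors.get_obs()["time_s"])
```

```text
bench.py
pics
top 49.197485532711944 319.71356805834284 245.86634215854875 [-0.1276913  0.         0.         0.         0.       ] [ 0.505 -0.006  1.182] [[-0.0, -1.0, -0.01], [1.0, -0.0, 0.05], [-0.05, -0.01, 1.0]]
side 54.49895808044162 323.4119376375656 236.06000911061264 [-0.12524146  0.          0.          0.          0.        ] [0.174 0.693 0.726] [[-0.88, -0.47, 0.01], [0.31, -0.57, 0.76], [-0.35, 0.68, 0.65]]
[-7.87082930e-04  9.89228110e-01  1.46380068e-01  4.67189104e-05] 0.1
```

View pics/top0.png

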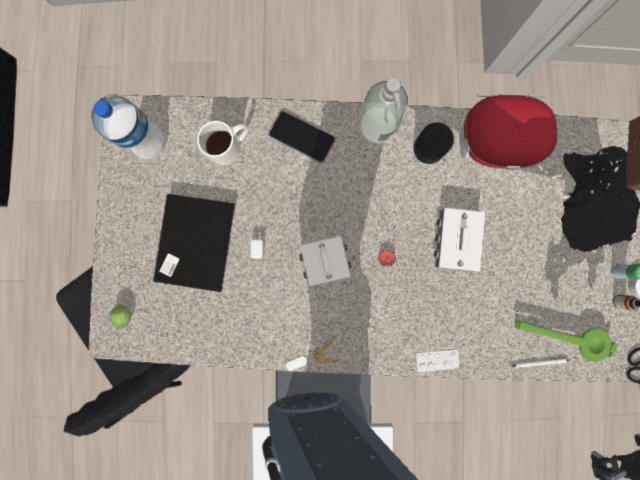

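View pics/side0.png

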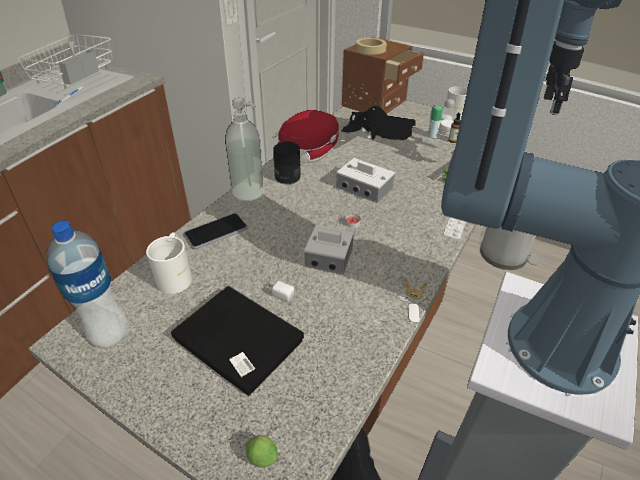

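The top view shows the oblong box with its white cover at about (462,240), the square box at (326,261) and the carton at (195,243) with a label near (170,265). The side view shows the same three at (365,178), (330,245) and (238,338). Next I'll enlarge crops of these.

Run:
```python
from h import *
t=cv2.imread("pics/top0.png");s=cv2.imread("pics/side0.png")
def c(i,u,v,w,h,k): return cv2.resize(i[v:v+h,u:u+w],None,fx=k,fy=k,interpolation=cv2.INTER_CUBIC)
a=c(t,425,195,80,90,5)   # 400x450
b=c(s,325,145,80,90,5)
cv2.imwrite("pics/c1.png",np.hstack([a,b]))
a=c(t,145,185,100,115,4);b=c(s,165,280,145,115,2.75) 
b=cv2.copyMakeBorder(b,0,460-b.shape[0],0,400-b.shape[1],0)
cv2.imwrite("pics/c2.png",np.hstack([a,b]))
```

```text
(no output)
```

View pics/c1.png

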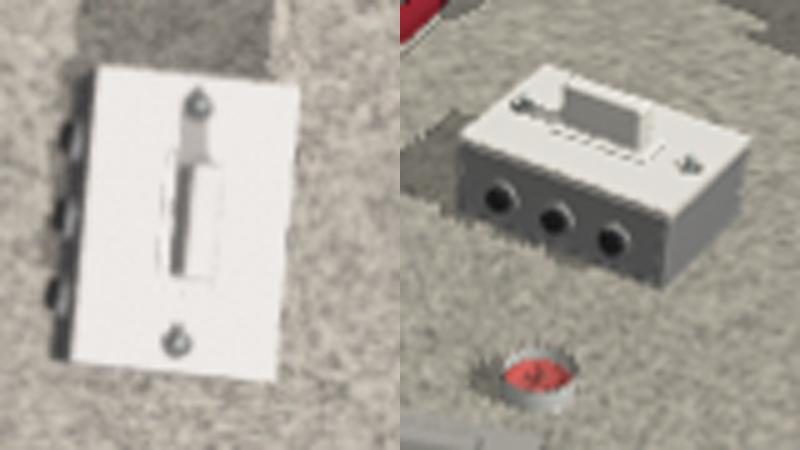

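View pics/c2.png

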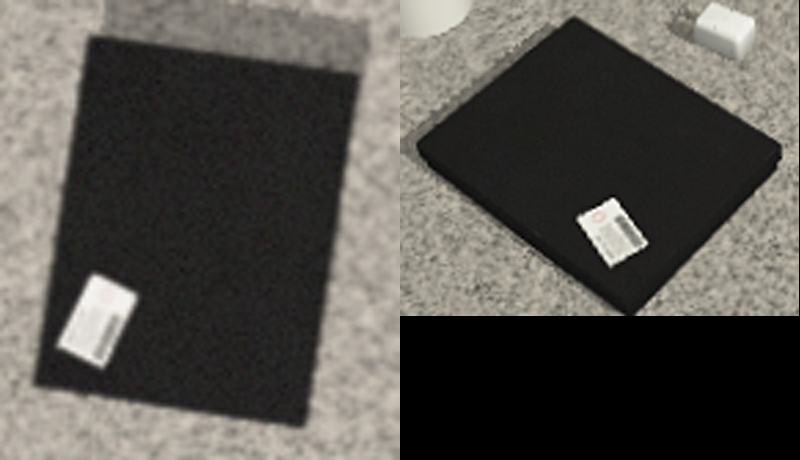

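The first crop shows the cover's top corners at (98,66), (299,88), (276,380), (70,361) from the top camera, and at (460,143), (545,65), (750,138), (668,210) from the side camera. The second shows the carton corners (90,36), (36,385) in top, and (417,145), (575,17), (781,147) in side.

Run:
```python
from h import *
pt,ps=viewer.camera_params("top"),viewer.camera_params("side")
un=lambda a,k,o:(np.array(a,float)+.5)/k-.5+np.array(o)
T=un([(98,66),(299,88),(276,380),(70,361)],5,(425,195)); S=un([(60,143),(145,65),(350,138),(268,210)],5,(325,145))
X=np.array([tri([(pt,a),(ps,b)]) for a,b in zip(T,S)]);print(X.round(4),X.mean(0).round(4))
pins=np.array([tri([(pt,a),(ps,b)]) for a,b in zip(un([(199,104),(176,342)],5,(425,195)),un([(121,104),(290,165)],5,(325,145)))]);print("pins",pins.round(4),pins.mean(0))
Z=atz(pt,T,.05);print(Z.round(4),Z.mean(0)); d=Z[0]+Z[1]-Z[2]-Z[3];print("yaw",np.arctan2(d[1],d[0]), np.linalg.norm(d)/2)
d=pins[0]-pins[1];print("pin yaw",np.arctan2(d[1],d[0]),np.linalg.norm(d))
Zs=atz(ps,S,.05);print("side",Zs.round(4),Zs.mean(0))
C=un([(90,36),(36,385)],4,(145,185));Cs=un([(17,145),(175,17),(381,147)],2.75,(165,280))
print("carton TL",tri([(pt,C[0]),(ps,Cs[0])]).round(4)); print(atz(pt,C,.029).round(4),atz(ps,Cs,.029).round(4))
# bottom edges right
R=un([(358,72),(306,427)],4,(145,185));print("R at 0 /29",atz(pt,R,0).round(4),atz(pt,R,.029).round(4))
o=sensors.get_obs();print(o["eef_pos"],o["eef_rot"])
```

```text
[[ 0.6385 -0.2723  0.0416]
 [ 0.6285 -0.3602  0.0476]
 [ 0.5002 -0.3481  0.0458]
 [ 0.5096 -0.2556  0.0504]] [ 0.5692 -0.3091  0.0464]
pins [[ 0.6217 -0.3149  0.0483]
 [ 0.5171 -0.303   0.0486]] [ 0.56940172 -0.30899364  0.04844057]
[[ 0.6381 -0.2701  0.05  ]
 [ 0.6284 -0.3594  0.05  ]
 [ 0.5007 -0.3466  0.05  ]
 [ 0.5096 -0.2557  0.05  ]] [ 0.56921684 -0.30794375  0.05      ]
yaw -0.10574511648520338 0.12883517313227996
pin yaw -0.113350394712762 0.10524567003083754
side [[ 0.6322 -0.2607  0.05  ]
 [ 0.6268 -0.3566  0.05  ]
 [ 0.4977 -0.342   0.05  ]
 [ 0.5098 -0.2562  0.05  ]] [ 0.56660204 -0.30388807  0.05      ]
carton TL [0.6772 0.3457 0.0226]
[[0.6763 0.3438 0.029 ]
 [0.481  0.3727 0.029 ]] [[0.6725 0.3488 0.029 ]
 [0.6498 0.1978 0.029 ]
 [0.4542 0.2287 0.029 ]]
R at 0 /29 [[0.6581 0.1967 0.    ]
 [0.4566 0.2258 0.    ]] [[0.6544 0.1917 0.029 ]
 [0.4578 0.2201 0.029 ]]
[ 0.16648287 -0.5498561   0.23046558] [-7.87082930e-04  9.89228110e-01  1.46380068e-01  4.67189104e-05]
```

Careful with the scale: turns go in shares of 2 pi rad. That gives: 0.404 rad / 6.2832 = 0.0643.

>>> send_path(deltas=[{"trans":[0.455,-0.115,0.03],"r":[0,0,0.0643],"jaw":1},{"trans":[0.455,-0.115,0.03],"r":[0,0,0.0643],"jaw":1},{"trans":[0.455,-0.115,0.03],"r":[0,0,0.0643],"jaw":1},{"trans":[0.455,-0.115,0.03],"r":[0,0,0.0643],"jaw":1},{"trans":[0.455,-0.115,0.03],"r":[0,0,0.0643],"jaw":1},{"trans":[0.455,-0.115,0.03],"r":[0,0,0.0643],"jaw":1},{"trans":[0.455,-0.115,0.03],"r":[0,0,0.0643],"jaw":1},{"trans":[0.455,-0.115,0.03],"r":[0,0,0.0643],"jaw":1},{"trans":[0.455,-0.115,0.03],"r":[0,0,0.0643],"jaw":1},{"trans":[0.455,-0.115,0.03],"r":[0,0,0.0643],"jaw":1}])

```text
time_s: 1.35
eef_pos: [0.5682, -0.3085, 0.2007]
eef_rot: [-0.0, 0.998, -0.055, -0.001]
wrist_force: [0.1, 1.1, -0.1]
opening: 0.997
grasp_force: 0.0
```

Run:
```python
from h import *
o=sensors.get_obs();p=viewer.camera_params("wrist");i=viewer.camera("wrist");cv2.imwrite("pics/w1.png",i)
import pickle;pickle.dump(p,open("w1.pkl","wb"));print(o["eef_pos"],o["eef_rot"],o["q"],np.array(o["dq"]).max())
for n,X in dict(centre=[.569,-.308,.0775],p1=[.6217,-.3149,.057],p2=[.5171,-.303,.057]).items(): print(n,proj(p,X))
```

```text
[ 0.56817638 -0.30851036  0.20069695] [-1.60173592e-04  9.98491767e-01 -5.48979315e-02 -6.19289801e-04] [-6.80433252e-01  3.63592479e-01  1.44305405e+00 -4.78621984e-04
  1.33613779e+00  1.00032575e+00] 0.00411785257214576
centre [[321.70151237 229.08763108]]
p1 [[322.9979159  161.31702386]]
p2 [[322.51015912 277.20220329]]
```

View pics/w1.png

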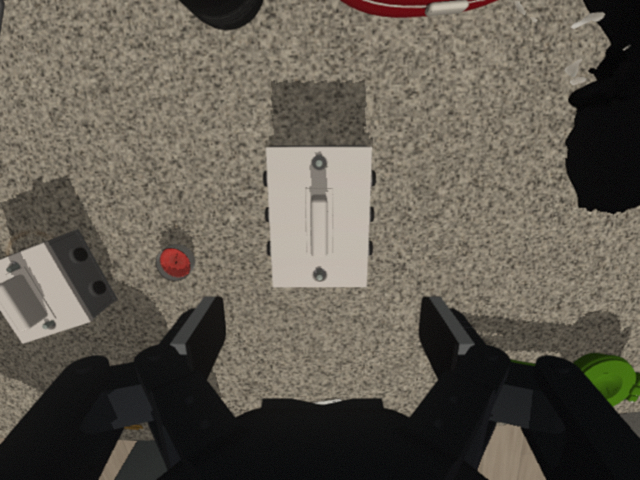

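The wrist view shows the oblong box square to the tool, with pins at (319,161) and (320,274), and the rib centred at about column 319 from row 188 to 255. That puts it about 2.5 mm to the +y side of my estimate. I'll refine using all three views.

Run:
```python
from h import *
import pickle
w=pickle.load(open("w1.pkl","rb"));pt,ps=viewer.camera_params("top"),viewer.camera_params("side")
un=lambda a,k,o:(np.array(a,float)+.5)/k-.5+np.array(o)
W=[(319,161),(320,274)];T=un([(199,104),(176,342)],5,(425,195));S=un([(121,104),(290,165)],5,(325,145))
P=np.array([tri([(w,a),(pt,b),(ps,c)]) for a,b,c in zip(W,T,S)]);print(P.round(4),P.mean(0).round(4))
P=np.array([tri([(w,a),(ps,c)]) for a,c in zip(W,S)]);print("w+s",P.round(4),P.mean(0).round(4))
C=[(266,147),(371,147),(366,287),(273,287)];print(atz(w,C,.05).round(4),atz(w,C,.05).mean(0).round(4))
Sc=un([(60,143),(145,65),(350,138),(268,210)],5,(325,145));Tc=un([(98,66),(299,88),(276,380),(70,361)],5,(425,195))
X=np.array([tri([(w,a),(ps,c),(pt,b)]) for a,b,c in zip(C,Tc,Sc)]);print(X.round(4),X.mean(0).round(4))
d=X[0]+X[1]-X[2]-X[3];print("yaw",np.arctan2(d[1],d[0]))
# rib top ends (top view crop / side crop / wrist)
print("rib",proj(w,[[.594,-.309,.0775],[.544,-.304,.0775]]))
```

```text
[[ 0.6214 -0.3129  0.0501]
 [ 0.517  -0.3017  0.0497]] [ 0.5692 -0.3073  0.0499]
w+s [[ 0.6212 -0.3118  0.0501]
 [ 0.5167 -0.301   0.0496]] [ 0.5689 -0.3064  0.0499]
[[ 0.6385 -0.2681  0.05  ]
 [ 0.6287 -0.3567  0.05  ]
 [ 0.4992 -0.3431  0.05  ]
 [ 0.509  -0.2543  0.05  ]] [ 0.5688 -0.3055  0.05  ]
[[ 0.6378 -0.2693  0.0447]
 [ 0.6282 -0.3582  0.0491]
 [ 0.4993 -0.3449  0.0489]
 [ 0.5095 -0.2549  0.0511]] [ 0.5687 -0.3068  0.0485]
yaw -0.10737132614953351
rib [[319.51419082 199.10915749]
 [320.24790351 257.89309647]]
```

>>> send_path(deltas=[{"trans":[0.001,-0.002,0.05],"jaw":1},{"trans":[0.001,-0.002,0.1],"jaw":1},{"trans":[0.001,-0.002,0.12],"jaw":1},{"trans":[0.001,-0.002,0.13],"jaw":1},{"trans":[0.001,-0.002,0.138],"jaw":1},{"trans":[0.001,-0.002,0.143],"jaw":1},{"trans":[0.001,-0.002,0.146],"jaw":1},{"trans":[0.001,-0.002,0.146],"jaw":1}])

```text
time_s: 2.4
eef_pos: [0.5701, -0.3067, 0.0556]
eef_rot: [0.0, 0.998, -0.055, 0.0]
wrist_force: [-0.5, -0.2, -0.1]
opening: 1.001
grasp_force: 0.0
```

Run:
```python
from h import *
p=viewer.camera_params("side");s=viewer.camera("side")
cv2.imwrite("pics/s2.png",cv2.resize(s[80:230,290:490],None,fx=4,fy=4,interpolation=cv2.INTER_CUBIC))
```

```text
(no output)
```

View pics/s2.png

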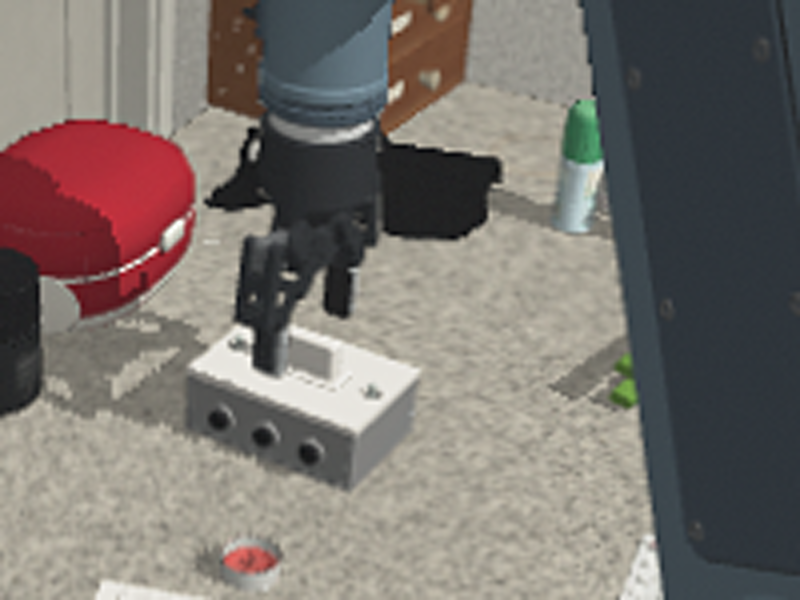

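The open fingers straddle the rib, with the near one at about (268,350) and the rib at (315,355). There is no contact force, so I'll close.

>>> send_path(deltas=[{"jaw":0},{"jaw":0},{"jaw":0},{"jaw":0},{"jaw":0},{"jaw":0},{"jaw":0},{"jaw":0}])

```text
time_s: 3.45
eef_pos: [0.5701, -0.3068, 0.0555]
eef_rot: [0.0, 0.998, -0.055, 0.0]
wrist_force: [0.4, 0.0, 3.4]
opening: 0.147
grasp_force: 60.4
```

>>> send_path(deltas=[{"trans":[0,0,-0.005],"jaw":0},{"trans":[0,0,-0.012],"jaw":0},{"trans":[0,0,-0.02],"jaw":0},{"trans":[0,0,-0.03],"jaw":0},{"trans":[0,0,-0.05],"jaw":0},{"trans":[0,0,-0.08],"jaw":0},{"trans":[0,0,-0.11],"jaw":0},{"trans":[0,0,-0.13],"jaw":0},{"trans":[0,0,-0.13],"jaw":0}])

```text
time_s: 4.58
eef_pos: [0.571, -0.3075, 0.188]
eef_rot: [0.001, 0.998, -0.055, 0.002]
wrist_force: [0.3, -0.2, -1.6]
opening: 0.15
grasp_force: 59.8
```

Run:
```python
from h import *
import pickle
s=viewer.camera("side");o=sensors.get_obs();print(o["eef_pos"],o["wrist_force"],o["opening"],o["grasp_force"])
t=viewer.camera("top")
r=lambda i:cv2.resize(i,None,fx=2.5,fy=2.5,interpolation=cv2.INTER_CUBIC)
cv2.imwrite("pics/l.png",np.hstack([r(s[60:240,300:460]),r(t[150:330,420:580])]))
```

```text
[ 0.57013849 -0.30679973  0.18596948] [-0.20445699 -0.62462769 -2.03505116] 0.1454228481459826 59.84132945537567
```

View pics/l.png

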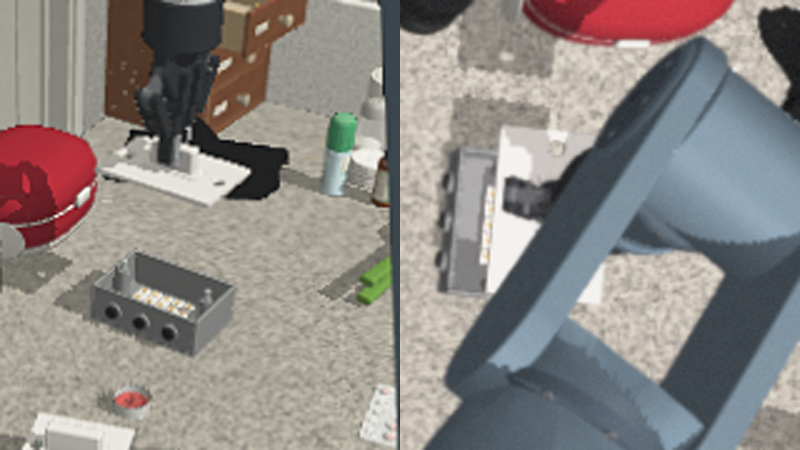

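The cover hangs level in the fingers and clear of the pins. The open box is at (165,305) in the left half, and the square cover is undisturbed at the bottom left. Now I'll carry it at height.

In the tool's units: 0.03 rad / 6.2832 = 0.0048.

>>> send_path(deltas=[{"trans":[-0.002,-0.015,0],"jaw":0},{"trans":[-0.006,-0.05,0],"jaw":0},{"trans":[-0.011,-0.1,0],"jaw":0},{"trans":[-0.017,-0.15,0],"r":[0,0,0.0016],"jaw":0},{"trans":[-0.023,-0.2,0],"r":[0,0,0.0016],"jaw":0},{"trans":[-0.028,-0.25,0],"r":[0,0,0.0032],"jaw":0},{"trans":[-0.034,-0.3,0],"r":[0,0,0.0032],"jaw":0},{"trans":[-0.04,-0.35,0],"r":[0,0,0.0032],"jaw":0},{"trans":[-0.045,-0.395,0],"r":[0,0,0.0048],"jaw":0},{"trans":[-0.048,-0.42,0],"r":[0,0,0.0048],"jaw":0}])

```text
time_s: 5.92
eef_pos: [0.5666, 0.1193, 0.184]
eef_rot: [-0.0, 0.998, -0.069, -0.001]
wrist_force: [0.7, -0.4, -2.5]
opening: 0.146
grasp_force: 59.8
```

>>> send_path(deltas=[{"trans":[-0.002,-0.03,0],"jaw":0},{"trans":[-0.007,-0.07,0],"jaw":0},{"trans":[-0.012,-0.11,0],"jaw":0},{"trans":[-0.016,-0.14,0],"jaw":0},{"trans":[-0.018,-0.16,0],"r":[0,0,0.0016],"jaw":0},{"trans":[-0.019,-0.166,0],"r":[0,0,0.0016],"jaw":0},{"trans":[-0.019,-0.166,0],"r":[0,0,0.0016],"jaw":0}])

```text
time_s: 6.8
eef_pos: [0.5719, 0.2832, 0.1844]
eef_rot: [0.0, 0.997, -0.075, -0.001]
wrist_force: [-0.9, -0.1, -0.7]
opening: 0.15
grasp_force: 59.8
```

Run:
```python
from h import *
s=viewer.camera("side");t=viewer.camera("top");o=sensors.get_obs();print(o["eef_pos"],o["eef_rot"],o["wrist_force"],o["opening"],o["grasp_force"])
r=lambda i,k:cv2.resize(i,None,fx=k,fy=k,interpolation=cv2.INTER_CUBIC)
cv2.imwrite("pics/s4.png",np.hstack([r(s[230:410,160:320],2.5),r(t[160:340,120:280],2.5)]))
```

```text
[0.57251143 0.28236386 0.18487091] [ 2.89074508e-04  9.97165078e-01 -7.52433587e-02 -4.00939005e-04] [-0.82315454  0.23145075 -2.11109531] 0.14429662442945512 59.781882762908936
```

View pics/s4.png

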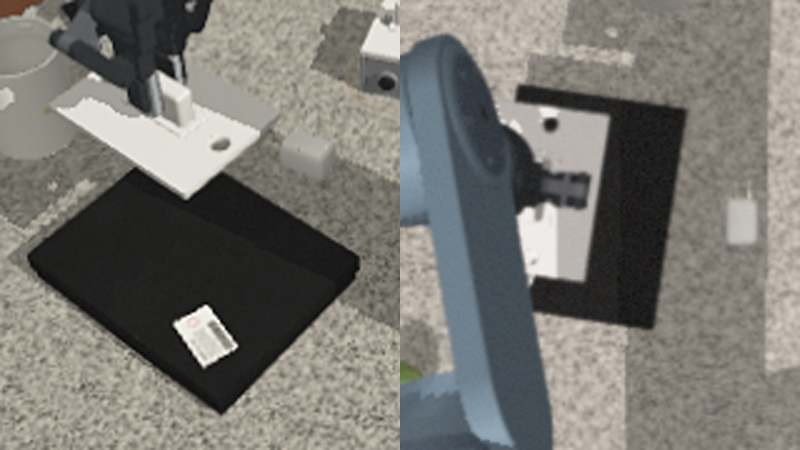

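The side half shows the cover level above the carton, with carton corners at (30,258), (358,262) and (222,403). The top half shows it above the middle, with the arm partly hiding it. I'll make a small correction, then lower.

>>> send_path(deltas=[{"trans":[-0.005,-0.003,0.03],"jaw":0},{"trans":[-0.005,-0.003,0.07],"jaw":0},{"trans":[-0.005,-0.003,0.1],"jaw":0},{"trans":[-0.005,-0.003,0.12],"jaw":0},{"trans":[-0.005,-0.003,0.13],"jaw":0},{"trans":[-0.005,-0.003,0.136],"jaw":0},{"trans":[-0.005,-0.003,0.139],"jaw":0},{"trans":[-0.005,-0.003,0.14],"jaw":0},{"trans":[-0.005,-0.003,0.14],"jaw":0}])

```text
time_s: 8.02
eef_pos: [0.5686, 0.287, 0.0459]
eef_rot: [-0.0, 0.997, -0.075, 0.0]
wrist_force: [0.4, -0.4, -2.0]
opening: 0.152
grasp_force: 59.8
```

>>> send_path(deltas=[{"trans":[0,0,0.001],"jaw":0},{"trans":[0,0,0.002],"jaw":0},{"trans":[0,0,0.003],"jaw":0},{"trans":[0,0,0.003],"jaw":0}])

```text
time_s: 8.52
eef_pos: [0.5682, 0.2868, 0.0421]
eef_rot: [0.0, 0.997, -0.075, -0.0]
wrist_force: [-0.4, 0.5, -2.1]
opening: 0.149
grasp_force: 59.8
```

>>> send_path(deltas=[{"trans":[0,0,0.001],"jaw":0},{"trans":[0,0,0.0015],"jaw":0},{"trans":[0,0,0.002],"jaw":0},{"trans":[0,0,0.002],"jaw":0}])

```text
time_s: 9.02
eef_pos: [0.5683, 0.2868, 0.0402]
eef_rot: [-0.0, 0.997, -0.075, -0.0]
wrist_force: [0.4, -0.1, -1.9]
opening: 0.147
grasp_force: 59.8
```

>>> send_path(deltas=[{"trans":[0,0,0.0005],"jaw":0},{"trans":[0,0,0.0005],"jaw":0}])

```text
time_s: 9.28
eef_pos: [0.5683, 0.2868, 0.0397]
eef_rot: [0.0, 0.997, -0.075, -0.0]
wrist_force: [-0.3, -0.5, -1.7]
opening: 0.15
grasp_force: 59.8
```

>>> send_path(deltas=[{"trans":[0,0,0.0005],"jaw":0},{"trans":[0,0,0.0005],"jaw":0}])

```text
time_s: 9.52
eef_pos: [0.5683, 0.2868, 0.0392]
eef_rot: [0.0, 0.997, -0.075, -0.0]
wrist_force: [1.6, -0.3, -2.2]
opening: 0.147
grasp_force: 59.8
```

>>> send_path(deltas=[{"trans":[0,0,0.0005],"jaw":0},{"trans":[0,0,0.0005],"jaw":0}])

```text
time_s: 9.78
eef_pos: [0.5683, 0.2868, 0.0392]
eef_rot: [-0.0, 0.997, -0.075, 0.0]
wrist_force: [-1.2, -2.1, 2.8]
opening: 0.149
grasp_force: 60.5
```

>>> send_path(deltas=[{"trans":[0,0,0.0005],"jaw":0},{"trans":[0,0,0.0005],"jaw":0}])

```text
time_s: 10.02
eef_pos: [0.5683, 0.2868, 0.0392]
eef_rot: [0.0, 0.997, -0.075, -0.0]
wrist_force: [-3.9, -1.6, 7.3]
opening: 0.147
grasp_force: 61.2
```

Run:
```python
from h import *
s=viewer.camera("side")
cv2.imwrite("pics/s5.png",cv2.resize(s[270:400,165:310],None,fx=4.5,fy=4.5,interpolation=cv2.INTER_CUBIC))
```

```text
(no output)
```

View pics/s5.png

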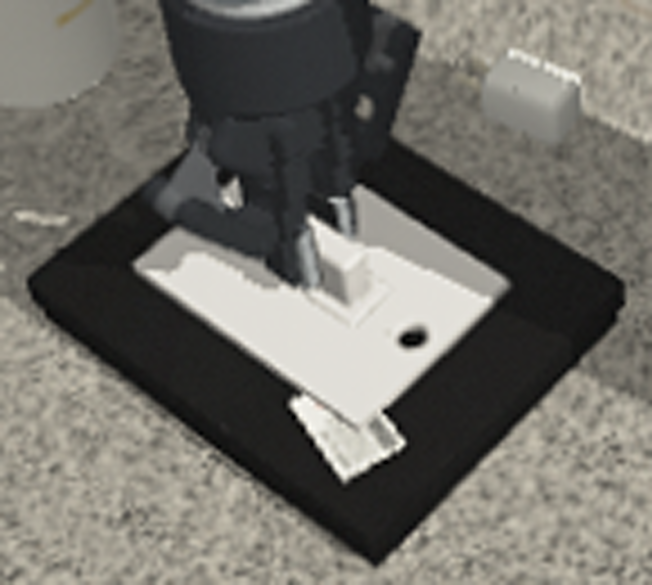

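The picture shows the cover flat on the carton, with cover corners at (135,265), (365,428) and (510,285), and carton top corners at (30,285), (378,550) and (625,290). The wrist force has turned upward, to about 7 N, so it is in contact. I'll check the centring from these pixels.

Run:
```python
from h import *
p=viewer.camera_params("side");un=lambda a:(np.array(a,float)+.5)/4.5-.5+np.array((165,270))
A=atz(p,un([(135,265),(365,428),(510,285)]),.034);B=atz(p,un([(30,285),(378,550),(625,290)]),.029)
print(A.round(4),B.round(4),(A[0]+A[2])/2,(B[0]+B[2])/2,np.linalg.norm(B[0]-B[1]),np.linalg.norm(B[1]-B[2]))
for M in(A,B): d=M[0]-M[1];print(np.arctan2(d[1],d[0]))
```

```text
[[0.6358 0.3218 0.034 ]
 [0.5058 0.3406 0.034 ]
 [0.4935 0.2541 0.034 ]] [[0.671  0.3494 0.029 ]
 [0.473  0.3804 0.029 ]
 [0.4527 0.2303 0.029 ]] [0.56465344 0.28793841 0.034     ] [0.56186613 0.28982231 0.029     ] 0.20042320804124011 0.15148907439229256
-0.14410580038421184
-0.15550529079494185
```

Centred to within about 3 mm. Release and retreat.

>>> send_path(deltas=[{"trans":[0,0,-0.0005],"jaw":0.3},{"trans":[0,0,-0.0005],"jaw":0.5},{"trans":[0,0,-0.0005],"jaw":0.6},{"trans":[0,0,-0.0005],"jaw":0.6},{"trans":[0,0,-0.0005],"jaw":0.6}])

```text
time_s: 10.7
eef_pos: [0.5683, 0.2868, 0.0387]
eef_rot: [0.0, 0.997, -0.075, -0.0]
wrist_force: [-0.0, -0.5, -0.1]
opening: 0.597
grasp_force: 0.0
```

>>> send_path(deltas=[{"trans":[0,0,-0.01],"jaw":0.6},{"trans":[0,0,-0.03],"jaw":0.6},{"trans":[0,0,-0.06],"jaw":0.6},{"trans":[0,0,-0.1],"jaw":0.6},{"trans":[0,0,-0.15],"jaw":0.6},{"trans":[0,0,-0.18],"jaw":0.6},{"trans":[0,0,-0.18],"jaw":0.6},{"trans":[0,0,-0.18],"jaw":0.6}])

```text
time_s: 11.7
eef_pos: [0.5679, 0.2867, 0.2187]
eef_rot: [0.0, 0.997, -0.075, -0.0]
wrist_force: [-0.5, -0.6, -1.4]
opening: 0.599
grasp_force: 0.0
```

Run:
```python
from h import *
s=viewer.camera("side")
cv2.imwrite("pics/s6.png",cv2.resize(s[130:430,130:430],None,fx=2,fy=2,interpolation=cv2.INTER_CUBIC))
```

```text
(no output)
```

View pics/s6.png

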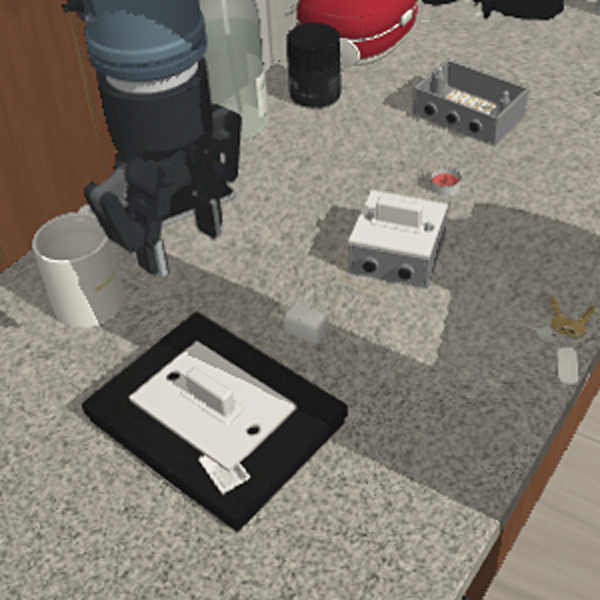

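The cover lies flat in the middle of the carton at (212,400), grip upward. The gripper is clear, and the square box still has its cover at (400,225).

```bash
python3 -c "
from bench import ctrl, viewer, sensors, job
print(job.hand_in())"
```

```text
the job is handed in; nothing more can be done
None
```

The oblong box's cover was lifted off its pins and set down flat, grip up, about 3 mm from the carton's middle; the square cover was left in place, and the job was handed in at about 12 s with the gripper clear.

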